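# Clamp a pressure vessel in the yoke vise

### The arm

A 6-joint arm with a two-finger parallel gripper is mounted at the origin on a cart in front of the work surface, level with it; the furniture and walls round the work are solid. World frame = base frame: x ahead of the robot, y to its left, z up, the work surface at z = 0. Lengths are in mm, angles in degrees, forces in N, time in s.
With the tool pointing down it reaches from about 275 to 850 mm from the base axis. Payload 19 kg.
Tool frame: the origin (TCP) lies between the finger pads; the fingertips stand 14 mm ahead of it and the grasp point (between the pads) lies 5 mm behind it (arm.tip_reach is the distance from the TCP to the fingertips, in mm); z points along the fingers, y is the direction in which the jaws open and shut (so a half turn about z gives the same grasp; the last joint's range is limited). The gripper opens to 85 mm and grips with 20 to 120 N. Pads are 22 mm wide; open, the fingers measure 114 mm over their backs; the gripper's body (76 mm by 85 mm) begins 54 mm behind the grasp point. The pads swing forward as they close: fully open they stand 13 mm farther back than shut.
Start: joints at [66.062, 8.623, 82.357, -0, 89.026, -7.678], TCP at [161.008, 551.968, 245.267] pointing down, gripper open.
Joint ranges: [-160.23, 160.23], [-39.13, 120.54], [6.94, 153.29], [-79.49, 259.48], [9.18, 160.14], [-161.06, 161.06]. Speed limits (degrees/s): [108.29, 108.29, 127.2, 172.46, 172.46, 172.46].

### API

Orientations are given as [roll, pitch, yaw] about the fixed x, y, z axes, in that order (R = Rz(yaw) Ry(pitch) Rx(roll)).
In Python, from station import arm, eyes gives the robot as it stands. The module is installed in compiled form; this text tells all that it offers. Calls block until the motion is done:
- arm.reach(position, orientation): joint-space move of the TCP to a pose.
- arm.move_straight(position, rot=None, vel=150): straight line of the TCP; rot=None keeps the orientation; vel is the mean speed in mm/s.
- arm.move_joints(angles): joint-space move.
- arm.gripper_to(opening, force=None): finger opening in mm; force is the grip in N (None keeps the last); returns when the fingers have stopped.
- arm.hold(seconds).
- arm.ik(position, orientation): joint angles nearest the present ones, or None.
- arm.sense(): the state.
- eyes.grab_frame(name): name is "scene" or "top" or "wrist"; returns the picture (400x640x3 uint8, red, green, blue); there is no depth.
- eyes.camera_model(name): a dict with "mtx" (3x3 intrinsics, pixels), "rvec" (rotation vector, rad) and "tvec" (3), from world to camera coordinates, as OpenCV has them. Camera axes: x right, y down, z forward; pixel columns grow to the right and rows downward; lengths in mm; the calibration is good to about 2 mm. The wrist camera is an equidistant fisheye: a pixel r from the principal point sees the ray r / f radians off the axis. A picture is of the moment at which its call begins: read the wrist's pose just before it. camera_model takes no time and is no camera call; for the wrist camera it gives the pose at the moment of the call.
A pose or a line that the arm cannot do raises arm.PlanningError and nothing moves.
- arm.close_job(): hands the job in, once; it reports no verdict.
The state is a dict: "clock": time; "q": joint angles; "qd": joint speeds; "joint_torque": joint torques, N m; "tcp_pos": TCP position; "tcp_rot": TCP orientation; "contact_force": force on the tool from outside, world axes, zero at the start; "ft_torque": the same for the moment, N m; "width": finger opening in mm.
Only numpy, scipy, OpenCV 4.12 (cv2) and the standard library are available. Lean on these libraries where they do the work, as an engineer would, in place of code of your own. Each camera call takes 0.05 s, during which the arm holds its last target. There are 200 camera calls.

### The job

Get the steel pressure vessel ready for opening: lay it gently in the vees of the bench vise, its plain barrel resting in both vees and its hexagon cap overhanging the front end, clear of the front vee. Leave it there, then swing the open yoke over it by its handle bar and push the hook down onto the pin until the sprung latch snaps shut behind the pin. Leave the glassware and the other things on the bench where they are.

Things in the scene. Friction and masses are not known exactly. Their poses are not given: they have to be found in the camera images.
- vessel: Loose stainless vessel, 0.4-0.75 kg, lying on the bench at the right. Round barrel 46 mm in diameter, 120 mm long; on one end a dark hexagon cap 46 mm across flats, so it cannot roll. Origin on the axis at mid-barrel (23 mm above the bench); x along the barrel, cap at x = -62 to -96 mm, plain end at +60 mm; any roll about x. Balances within 8 mm of the origin: grip it there, across the barrel.
- cap_end (a point): Centre of the outer face of the vessel's hexagon cap, 96 mm from the vessel's origin along its -x. A stub 12 to 32 mm wide stands 10 mm out from this face.
- vise: Grey bench vise, bolted down. Base plate 116 x 200 x 12 mm, origin at the centre of its underside; x along the vees (front = -x, towards the robot), y to the yoke's hinge, z up. Two 90 degree vee cheeks 18 mm thick stand at x = +40 and -40 mm, 62 mm free between them for fingers; they reach y = +-44 mm, tops 72 mm high. Hinge lugs at y = +70, pin lugs at y = -70 mm: 73 mm high, within 28 mm of x = 0.
- vee (a point): Where the origin of a vessel seated in the vees belongs, cap at -x: midway between the cheeks, on the seated axis, 75 mm above the bench; axes as vise. The vessel may lie up to 10 mm off towards +x or 15 mm towards -x; farther, the cap fouls the front vee or the barrel leaves the rear one.
- yoke_hinge (a point): Middle of the yoke's hinge axis, which runs along the vise's x; 60 mm above the bench, at y = +70 mm of the vise. The yoke is a light grey metal arch 20 mm thick from this hinge to the hook 140 mm away; under its middle a rubber pad on a spring (up to 17 N) presses on the vessel.
- yoke (a joint): Angle of the yoke, rad. 0: hook bottomed on the pin; about 0.04: latch shut, drawn back against it by the sprung pad; about 0.2: latch only resting on top of the pin; 2.2 to 2.5: thrown open, leaning away to +y, as at the start (stop at 2.55). Stiff hinge (0.28 N m of friction): stays where it is left.
- grip (a point): Middle of the yoke's handle: a grey bar 16 mm thick, 60 mm long, along the vise's x, between two arms beyond the hook; 60 mm of free space between bar and hook for a finger. In the vise's axes (mm) at yoke angle q: x = 0, y = 70 - 228 cos q + 58 sin q, z = 60 + 228 sin q + 58 cos q. Gripped across from above, it turns in the fingers as the yoke swings. Snapping on takes 8 to 15 N down here, to z = 118.
- hook (a point): Centre of the hook's mouth, on the yoke; the mouth faces down when the yoke is closed. It coincides with pin when the hook is bottomed.
- pin (a point): Middle of the fixed steel pin, 16 mm in diameter, along the vise's x between two lugs, 60 mm above the bench at y = -70 mm of the vise.
- latch (a joint): Angle in rad of the small dark sprung latch across the hook's mouth. 0 = shut (also while the yoke is open). The entering pin pushes it inward to about 1.2; it flips back to 0 once the pin is past, within the last 2 mm of the hook's travel. A small tab outside turns with it.
- flask: Bystander: conical glass flask, 66 mm wide, 105 mm high, nearest the robot. Origins of all bystanders: centre of the underside.
- beaker_large: Bystander: glass beaker 75 mm wide, 93 mm high, at the right.
- beaker_small: Bystander: glass beaker 67 mm wide, 79 mm high, at the right.
- tube_clamp: Bystander: wooden test-tube holder, 185 x 27 x 17 mm, lying behind the vise.
- tape: Bystander: roll of tape 98 mm wide, 25 mm high, at the left.
- salt_jar: Bystander: small glass weighing bottle, 41 mm wide, 52 mm high, at the left.

How it is judged:
By the outcome, as a careful person would: the job done as asked, in the order asked, and still so for the second after the job is handed in, with the robot touching nothing.
It also fails if it takes over 59 s, if anything falls off the work surface, if the arm or the gripper's body presses on something with over 40 N, if the wrist force passes 120 N, or if a joint passes its speed limit or range.

## Working session

There is one attempt and no reset: what is moved stays moved. The work goes in short steps, each a Python script; the robot and the scene stay as the last script left them, time stands still between calls to the robot, and variables do not carry over. Pictures are saved under pics/ and viewed, about 8 in all and at most 12, crops included, and the job is handed in when it is done.

```bash
mkdir -p pics; cat > h.py <<'E'
import numpy as np, cv2
from station import arm, eyes
def cam(n):
    m=eyes.camera_model(n); K=np.array(m["mtx"],float).reshape(3,3); R,_=cv2.Rodrigues(np.array(m["rvec"],float)); return K,R,np.array(m["tvec"],float).ravel()
def onz(c,px,z,fish=False):
    K,R,t=c; px=np.atleast_2d(np.asarray(px,float))
    a=(px-[K[0,2],K[1,2]])/[K[0,0],K[1,1]]
    if fish:
        r=np.linalg.norm(a,axis=1)+1e-9; d=np.c_[a*(np.sin(r)/r)[:,None],np.cos(r)]
    else: d=np.c_[a,np.ones(len(a))]
    d=d@R; C=-R.T@t
    return C+d*((z-C[2])/d[:,2])[:,None]
def proj(c,P,fish=False):
    K,R,t=c; p=np.atleast_2d(P)@R.T+t
    if fish:
        rr=np.linalg.norm(p[:,:2],axis=1)+1e-9; th=np.arctan2(rr,p[:,2]); a=p[:,:2]*(th/rr)[:,None]
    else: a=p[:,:2]/p[:,2:]
    return a*[K[0,0],K[1,1]]+[K[0,2],K[1,2]]
def save(n,im): cv2.imwrite("pics/"+n,cv2.cvtColor(im,cv2.COLOR_RGB2BGR))
E
python3 - <<'E'
from h import *
for n in("top","scene"):
    im=eyes.grab_frame(n); save(n+"0.png",im); np.save(n+"0.npy",im)
    c=cam(n); print(n,c[0].tolist(),(-c[1].T@c[2]).round(0),c[1].round(2).tolist())
s=arm.sense(); print(s["tcp_rot"],s["clock"],s["width"])
E
```

```text
top [[391.5791213951454, 0.0, 325.303287479598], [0.0, 391.5791213951454, 188.21099936257983], [0.0, 0.0, 1.0]] [ 281.    2. 1411.] [[0.01, -1.0, 0.0], [-0.98, -0.02, -0.17], [0.17, 0.0, -0.98]]
scene [[379.323094242614, 0.0, 317.67113783112086], [0.0, 379.323094242614, 199.08912341471716], [0.0, 0.0, 1.0]] [-398. 1037.  728.] [[-0.76, -0.65, -0.01], [-0.27, 0.32, -0.91], [0.59, -0.69, -0.42]]
[-1.79939886e+02 -9.28199923e-03  1.63741129e+02] 0.1 85.7182268093465
```

View pics/top0.png

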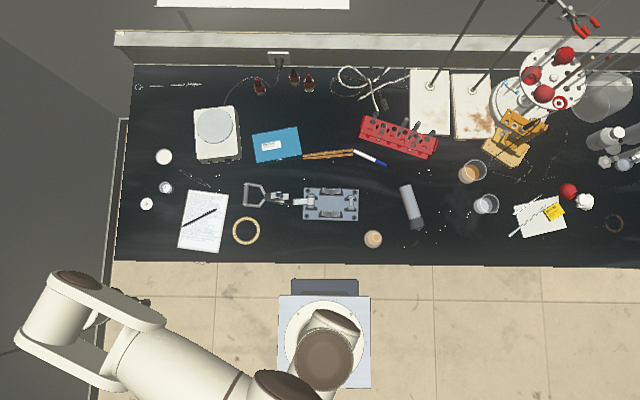

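View pics/scene0.png

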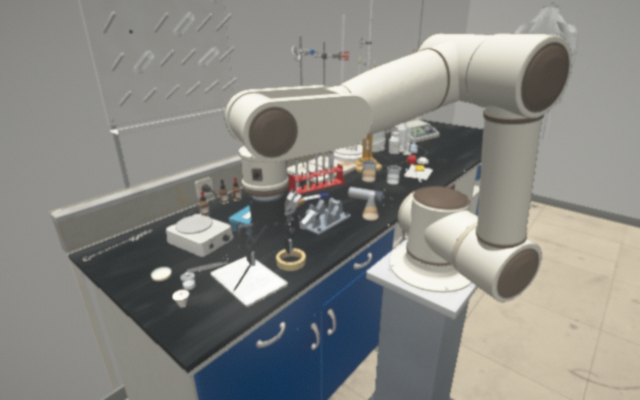

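The top view shows the vise at about (330,204), the vessel at (411,207) with its dark cap at (415,224), and the open yoke's handle at (250,195). The flask is at (373,239). I'll enlarge this area.

```bash
python3 - <<'E'
from h import *
im=np.load("top0.npy"); save("crop.png",cv2.resize(im[165:255,235:435],None,fx=4,fy=4,interpolation=cv2.INTER_CUBIC))
c=cam("top")
print(onz(c,[[411,207],[405,186],[415,229],[330,204],[373,239]],23).round(0).tolist())
hsv=cv2.cvtColor(im,cv2.COLOR_RGB2HSV); v=hsv[...,2]
for nm,(x0,x1,y0,y1),th,z in (("vessel",(392,432,178,238),45,23),("plate",(298,364,180,226),70,12)):
    m=np.zeros(v.shape,np.uint8); m[y0:y1,x0:x1]=(v[y0:y1,x0:x1]>th)*255
    ct=max(cv2.findContours(m,0,2)[0],key=cv2.contourArea); r=cv2.minAreaRect(ct); b=cv2.boxPoints(r)
    print(nm,r,b.round(1).tolist(), onz(c,b,z).round(0)[:,:2].tolist())
E
```

```text
[[463.0, -305.0, 23.0], [539.0, -286.0, 23.0], [385.0, -318.0, 23.0], [470.0, -16.0, 23.0], [348.0, -169.0, 23.0]]
vessel ((411.5, 207.5), (59.0, 39.0), 90.0) [[392.0, 178.0], [431.0, 178.0], [431.0, 237.0], [392.0, 237.0]] [[568.0, -239.0], [570.0, -380.0], [358.0, -373.0], [356.0, -236.0]]
plate ((328.0, 203.5), (33.0, 60.0), 90.0) [[298.0, 187.0], [358.0, 187.0], [358.0, 220.0], [298.0, 220.0]] [[532.0, 101.0], [535.0, -117.0], [415.0, -117.0], [412.0, 98.0]]
```

View pics/crop.png

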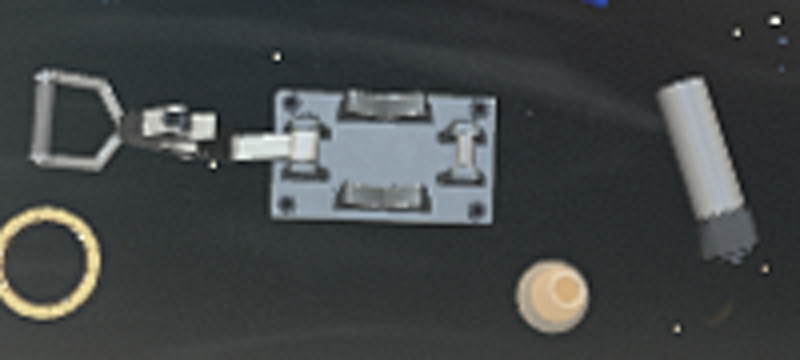

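```bash
python3 - <<'E'
from h import *
c=cam("top"); f=lambda p:np.array([235,165])+np.array(p,float)/4-0.4
P=onz(c,f([[277,90],[497,97],[492,222],[272,215]]),12)[:,:2]; print("plate",P.round(0).tolist(),P.mean(0))
y=(P[0]+P[3]-P[1]-P[2]); print("viseyaw",np.degrees(np.arctan2(-y[0],y[1])), np.linalg.norm(P[0]-P[1]),np.linalg.norm(P[0]-P[3]))
arm.reach([300,-40,330],[180,0,3])
arm.reach([360,-190,330],[180,0,3])
cw=cam("wrist"); im=eyes.grab_frame("wrist"); np.save("w1.npy",im); np.savez("w1c.npz",*cw); save("w1.png",im)
print(cw[0].tolist(),(-cw[1].T@cw[2]).round(0),cw[1].round(2).tolist(),arm.sense()["tcp_pos"],arm.sense()["q"],arm.sense()["clock"])
E
```

```text
plate [[532.0, 80.0], [528.0, -120.0], [415.0, -116.0], [418.0, 81.0]] [473.11930273 -18.67290476]
viseyaw -0.9691940480062208 199.7341140107263 113.72073791572504
[[309.70691628693146, 0.0, 317.9512957701485], [0.0, 309.70691628693146, 194.682946206686], [0.0, 0.0, 1.0]] [ 443. -186.  459.] [[0.05, -1.0, -0.0], [-0.94, -0.05, 0.33], [-0.33, -0.01, -0.95]] [ 360.10271219 -189.55628498  329.9611789 ] [-3.86466845e+01 -1.26521551e+01  9.32714838e+01  8.33140588e-03
  9.93988325e+01  4.83155346e+01] 3.0417
```

View pics/w1.png

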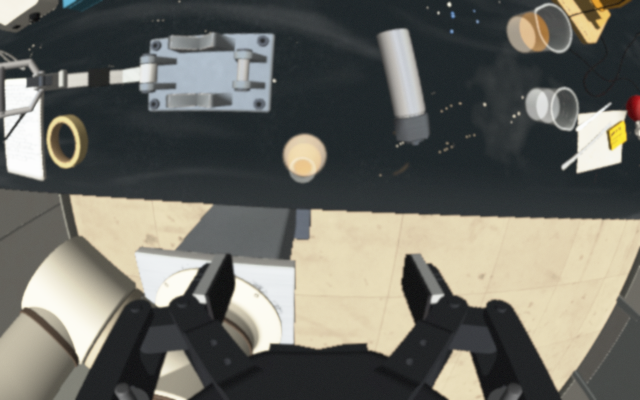

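The wrist view shows the vise plate corners at roughly (152,38), (273,34), (270,110) and (150,109). The vessel lies from its plain end at (395,32) to its cap end at (412,140). Next I'll segment both.

```bash
cat > ves.py <<'E'
from h import *
def barrel(im,cw,win,fish,z=23,th=110):
    x0,x1,y0,y1=win; h=cv2.cvtColor(im,cv2.COLOR_RGB2HSV); m=np.zeros(im.shape[:2],np.uint8)
    m[y0:y1,x0:x1]=((h[...,2]>th)&(h[...,1]<60))[y0:y1,x0:x1]*255
    m=cv2.morphologyEx(m,cv2.MORPH_OPEN,np.ones((5,5),np.uint8))
    ct=max(cv2.findContours(m,0,2)[0],key=cv2.contourArea)[:,0]
    P=onz(cw,ct,z,fish)[:,:2].astype(np.float32); r=cv2.minAreaRect(P); B=cv2.boxPoints(r)
    print("barrel ctr",np.round(r[0],1),"size",np.round(r[1],1),"box",B.round(0).tolist()); return r,B
E
python3 - <<'E'
from ves import *
cw=[np.load("w1c.npz")[k] for k in("arr_0","arr_1","arr_2")]
im=np.load("w1.npy")
barrel(im,cw,(360,450,15,150),True); barrel(np.load("top0.npy"),cam("top"),(392,430,178,235),False)
P=onz(cw,[[152,38],[273,34],[270,110],[150,109]],12,True)[:,:2]; print(P.round(1).tolist(),P.mean(0))
h=cv2.cvtColor(im,cv2.COLOR_RGB2HSV); m=np.zeros(im.shape[:2],np.uint8); m[28:118,145:285]=(h[...,2]>95)[28:118,145:285]*255
m=cv2.morphologyEx(m,cv2.MORPH_CLOSE,np.ones((7,7),np.uint8)); ct=max(cv2.findContours(m,0,2)[0],key=cv2.contourArea)[:,0]
r=cv2.minAreaRect(onz(cw,ct,12,True)[:,:2].astype(np.float32)); print(r)
tile=np.hstack([cv2.resize(im[10:160,130:290],None,fx=2.5,fy=2.5),cv2.resize(im[10:160,350:460],None,fx=2.5,fy=2.5)]);save("c2.png",tile)
E
```

```text
barrel ctr [ 479.  -302.5] size [131.4  44.6] box [[410.0, -300.0], [422.0, -343.0], [548.0, -305.0], [536.0, -262.0]]
barrel ctr [ 483.4 -301.1] size [122.9  42.2] box [[418.0, -299.0], [431.0, -339.0], [548.0, -303.0], [536.0, -263.0]]
[[531.6, 77.4], [525.3, -116.9], [413.8, -117.2], [417.5, 79.4]] [472.04519496 -19.33458272]
((472.473876953125, -16.580528259277344), (213.8638916015625, 118.57560729980469), 88.3375015258789)
```

View pics/c2.png

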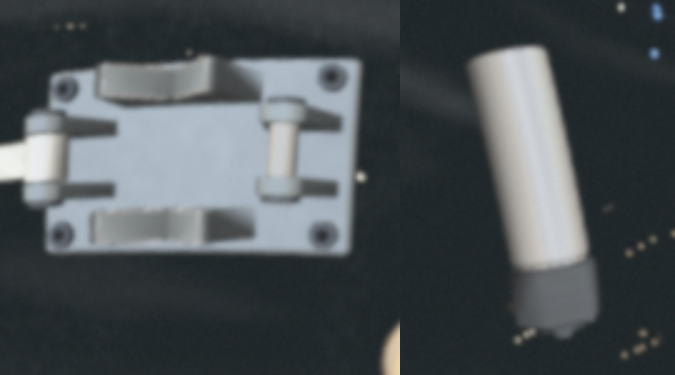

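```bash
python3 - <<'E'
from ves import *
arm.reach([505,-20,290],[180,0,-1.5])
cw=cam("wrist"); im=eyes.grab_frame("wrist"); np.save("w2.npy",im); np.savez("w2c.npz",*cw)
arm.reach([495,-303,230],[180,0,17])
cw=cam("wrist"); im2=eyes.grab_frame("wrist"); np.save("w3.npy",im2); np.savez("w3c.npz",*cw)
save("w23.png",np.vstack([im[:,:],im2])[::1,:][:, :] if 0 else np.hstack([cv2.resize(im,(400,250)),cv2.resize(im2,(400,250))]))
save("w23b.png",np.vstack([im[0:300],im2[0:300]]))
print(arm.sense()["clock"])
E
```

```text
5.1667
```

View pics/w23b.png

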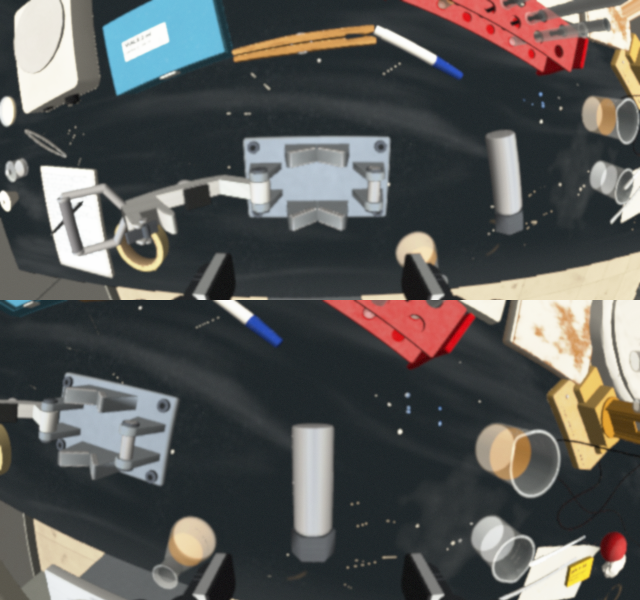

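The first view shows the vise plate at (244,137) to (388,217). The second shows the vessel upright in the frame, with barrel columns 292–334 and rows 123–235. The opened fingers will straddle it.

```bash
python3 - <<'E'
from ves import *
L=lambda n:[np.load(n)[k] for k in("arr_0","arr_1","arr_2")]
im=np.load("w3.npy"); barrel(im,L("w3c.npz"),(275,350,110,250),True,23,110)
barrel(im,L("w3c.npz"),(275,350,110,250),True,23,125)
c=L("w2c.npz"); im=np.load("w2.npy")
P=onz(c,[[244,137],[390,137],[387,217],[248,218]],12,True)[:,:2]; print(P.round(1).tolist(),P.mean(0))
g=cv2.cvtColor(im,cv2.COLOR_RGB2GRAY); 
# subpixel plate edges: fit lines along clear edge stretches
def edge(pts,ax):
    out=[]
    for p in pts:
        a=g[p[1]-8:p[1]+9,p[0]].astype(float) if ax else g[p[1],p[0]-8:p[0]+9].astype(float)
        d=np.abs(np.diff(a)); k=d.argmax(); k=np.average(np.arange(max(k-1,0),min(k+2,16)),weights=d[max(k-1,0):k+2]+1e-6)+.5
        out.append([p[0],p[1]-8+k] if ax else [p[0]-8+k,p[1]])
    Q=onz(c,out,12,True)[:,:2]; l=cv2.fitLine(Q.astype(np.float32),cv2.DIST_HUBER,0,.01,.01).ravel(); print(Q.round(0).tolist()); return l
top=edge([(x,137) for x in range(255,380,8)],1); left=edge([(244,y) for y in (145,150,155,160)],0); right=edge([(389,y) for y in range(145,215,8)],0)
bot=edge([(x,217) for x in (255,265,275,280,355,365,375)],1)
for l in(top,bot,left,right): print(l.round(3),np.degrees(np.arctan2(l[1],l[0])).round(2))
# pin/hinge cylinder ends from crop
E
```

```text
barrel ctr [ 474.1 -301.7] size [133.1  44.4] box [[404.0, -300.0], [417.0, -342.0], [544.0, -304.0], [531.0, -261.0]]
barrel ctr [ 473.6 -301.9] size [132.1  42.8] box [[404.0, -300.0], [416.0, -341.0], [543.0, -303.0], [531.0, -262.0]]
[[531.6, 79.3], [526.5, -117.5], [409.9, -118.0], [413.5, 84.6]] [470.37607769 -17.9142593 ]
[[530.0, 64.0], [531.0, 53.0], [530.0, 42.0], [530.0, 31.0], [530.0, 21.0], [530.0, 10.0], [530.0, -1.0], [530.0, -11.0], [529.0, -22.0], [529.0, -32.0], [529.0, -43.0], [529.0, -54.0], [529.0, -64.0], [529.0, -75.0], [528.0, -86.0], [528.0, -97.0]]
[[521.0, 82.0], [514.0, 81.0], [507.0, 82.0], [500.0, 82.0]]
[[516.0, -117.0], [504.0, -117.0], [493.0, -117.0], [482.0, -117.0], [470.0, -116.0], [459.0, -119.0], [447.0, -116.0], [435.0, -116.0], [423.0, -115.0]]
[[425.0, 73.0], [415.0, 59.0], [415.0, 44.0], [415.0, 37.0], [412.0, -71.0], [412.0, -85.0], [421.0, -100.0]]
[ 1.50000e-02  1.00000e+00  5.29497e+02 -1.65510e+01] 89.12
[ 2.10000e-02  1.00000e+00  4.14434e+02 -3.91400e+00] 88.81
[ 1.00000e+00 -2.00000e-02  5.10246e+02  8.19170e+01] -1.14
[ 1.00000e+00 -1.80000e-02  4.70486e+02 -1.16549e+02] -1.05
```

```bash
cat >> h.py <<'E'
V=np.array([472.,-17.5,0]); YAW=-1.0
def vw(p):
    a=np.radians(YAW); return V+np.array([p[0]*np.cos(a)-p[1]*np.sin(a),p[0]*np.sin(a)+p[1]*np.cos(a),p[2]])
def st(k=""):
    s=arm.sense(); print(k,round(s["clock"],2),np.round(s["tcp_pos"],1),"F",np.round(s["contact_force"],1),"w",round(s["width"],1)); return s
E
python3 - <<'E'
from h import *
o=[478.5,-300.8]
arm.reach([*o,110],[180,0,16.9])
arm.move_straight([*o,19],vel=120); st("down")
arm.gripper_to(30,60); st("gripped")
arm.move_straight([*o,60],vel=80); st("lift")
arm.move_straight([*o,190],vel=200)
t=vw([-2,0,190]); arm.move_straight(t,[180,0,YAW],vel=220); st("over")
arm.move_straight(vw([-2,0,90]),vel=120)
cw=cam("wrist"); im=eyes.grab_frame("wrist"); save("w4.png",im); np.save("w4.npy",im); np.savez("w4c.npz",*cw); st("at")
E
```

```text
down 6.62 [ 479.  -301.2   19.9] F [ 0.7 -0.2 -0.5] w 85.6
gripped 7.08 [ 478.7 -301.    19.8] F [-1.6  1.6  8.4] w 44.8
lift 7.75 [ 478.4 -300.7   59.9] F [-0.5 -0.1 -3.4] w 44.0
over 9.99 [470.  -18.  189.8] F [-0.6 -0.4 -3.6] w 44.2
at 11.03 [470.4 -17.6  90.8] F [ 1.5 -1.1 -3.7] w 44.7
```

View pics/w4.png

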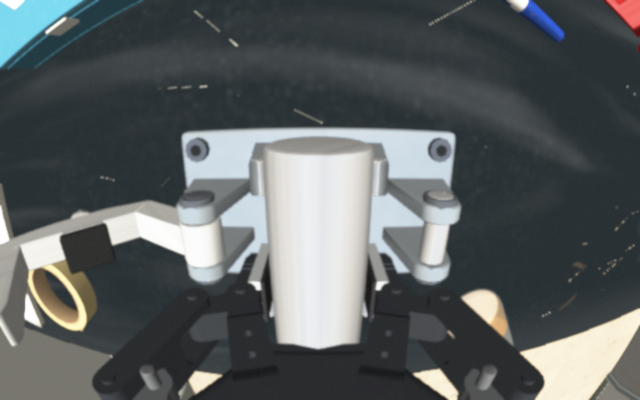

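The vessel sits level and is centred over the vees: barrel columns 264–374, plate 183–455. I'll check its position along x numerically and then lower it.

```bash
python3 - <<'E'
from h import *
cw=[np.load("w4c.npz")[k] for k in("arr_0","arr_1","arr_2")]
C=-cw[1].T@cw[2]; print("cam",C.round(0))
print("plate rear",onz(cw,[[187,132],[452,132]],12,True).round(1).tolist())
print("end z119,96,73",[onz(cw,[[319,r]],z,True)[0,:2].round(1).tolist() for r,z in((152,119),(139,73),(145,96))])
print("pin rod",onz(cw,[[435,235]],68,True).round(1),"expect",vw([0,-70,68]))
print("pin lugs ends",onz(cw,[[442,193],[432,280]],66,True).round(1).tolist())
f0=arm.sense()["contact_force"][2]
x,y,_=vw([-2,0,0]); z=78.
arm.move_straight([x,y,z],vel=50)
while z>64:
    z-=1; arm.move_straight([x,y,z],vel=20); s=arm.sense(); d=s["contact_force"][2]-f0
    if d>5: break
st("contact z=%g d=%.1f"%(z,d)); print("tau",np.round(s["ft_torque"],2))
E
```

```text
cam [553. -19. 220.]
plate rear [[530.3, 75.3, 12.0], [527.1, -114.4, 12.0]]
end z119,96,73 [[533.0, -18.9], [530.4, -19.0], [531.4, -18.9]]
pin rod [[474.8 -85.   68. ]] expect [470.77833155 -87.48933866  68.        ]
pin lugs ends [[499.6, -86.8, 66.0], [441.6, -88.9, 66.0]]
contact z=71 d=13.8 13.17 [470.2 -17.7  71.7] F [-4.6 -1.4 10.1] w 44.4
tau [-0.23  0.76 -0.04]
```

```bash
python3 - <<'E'
from h import *
arm.gripper_to(47,20); st("a")
arm.gripper_to(62); st("b")
p=arm.sense()["tcp_pos"]
arm.move_straight([p[0],p[1],140],vel=100); st("up")
arm.move_straight([p[0]+15,p[1],230],vel=200)
cw=cam("wrist"); im=eyes.grab_frame("wrist"); save("w5.png",im); np.save("w5.npy",im); np.savez("w5c.npz",*cw); st("look")
E
```

```text
a 13.38 [470.1 -17.4  71.1] F [-0.   0.7  0.6] w 47.2
b 13.68 [470.  -17.4  70.9] F [ 0.  -0.8  0.7] w 61.9
up 14.53 [469.7 -17.4 139.4] F [ 0.4  0.1 -0.3] w 62.0
look 15.18 [484.5 -17.4 228.7] F [-1.2 -0.3 -0.7] w 62.0
```

View pics/w5.png

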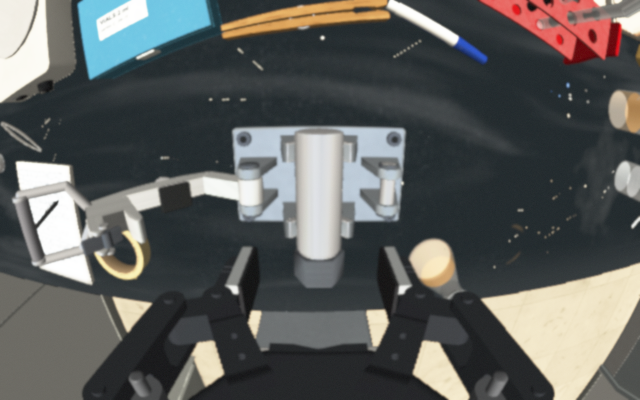

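The vessel is seated between the cheeks with its cap overhanging the front at (319,268). The handle bar runs from (20,195) to (38,264). Next I'll work out the yoke angle from it.

```bash
cat >> h.py <<'E'
def grip(q,dr=0): return vw([0,70-228*np.cos(q)+58*np.sin(q),60+228*np.sin(q)+58*np.cos(q)])
TC=np.array([0,0,-5.])
E
python3 - <<'E'
from h import *
cw=[np.load("w5c.npz")[k] for k in("arr_0","arr_1","arr_2")]
print("end",onz(cw,[[319,131]],75,True).round(1),"seam",onz(cw,[[319,258]],98,True).round(1), "expect ~",vw([59,0,75]),vw([-62,0,98]))
qs=np.linspace(2.1,2.55,46); e=[np.linalg.norm(proj(cw,grip(q),True)-[29,229]) for q in qs]; q=qs[int(np.argmin(e))]
print("q",q,min(e),proj(cw,grip(q),True),grip(q))
g=grip(q)
arm.gripper_to(50)
arm.reach(g+[0,0,80],[180,0,YAW])
c=cam("wrist"); im=eyes.grab_frame("wrist"); save("w6.png",im); print(proj(c,[grip(k) for k in(q-.06,q,q+.06)],True).round(0).tolist()); st()
E
```

```text
end [[531.2 -18.8  75. ]] seam [[412.2 -16.7  98. ]] expect ~ [530.99101401 -18.52969198  75.        ] [410.0094429 -16.4179508  98.       ]
q 2.35 0.3608515593157964 [[ 28.67475768 229.1563051 ]] [476.73804974 253.94268763 181.45856598]
[[328.0, 215.0], [317.0, 209.0], [308.0, 203.0]]
 16.57 [477.1 252.8 261.3] F [ 0.3 -0.7 -0.2] w 49.7
```

View pics/w6.png

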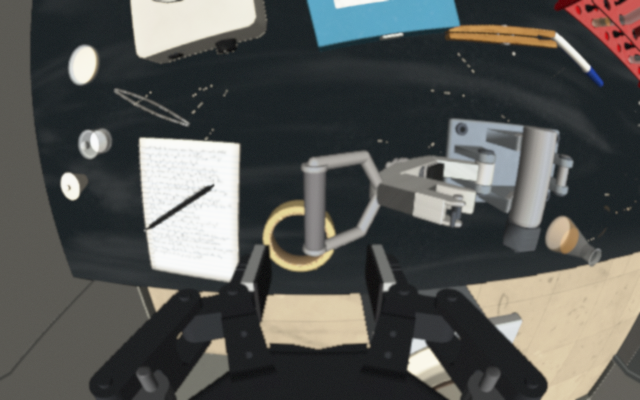

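The bar's centre at (315,207) agrees with q = 2.35 to 2.36. I'll grip it and swing it over.

```bash
python3 - <<'E'
from h import *
q0=2.355; g=grip(q0)+TC
arm.move_straight(g,vel=110); st("down")
arm.gripper_to(5,70); s=st("grip")
if s["width"]>10:
    for q in np.linspace(q0,0.35,14)[1:]:
        arm.move_straight(grip(q)+TC,vel=170); s=arm.sense(); f=s["contact_force"]; print(round(q,2),round(s["clock"],1),np.round(f,1),round(s["width"],1))
        if np.linalg.norm(f)>40: print("STOP"); break
cw=cam("wrist"); save("w7.png",eyes.grab_frame("wrist"))
E
```

```text
down 17.5 [477.1 254.6 176.2] F [-0.6 -1.3 -0.9] w 50.1
grip 17.93 [477.  255.5 176.2] F [-0.8  7.9  3.9] w 13.6
2.2 18.3 [-1.2 13.4 10.7] 13.8
2.05 18.7 [-3.3 20.1 19.1] 13.6
1.89 19.0 [-10.4  24.8  37.1] 13.7
STOP
```

View pics/w7.png

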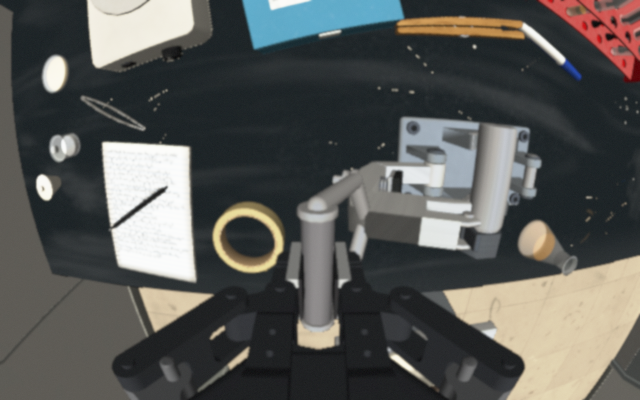

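The bar stayed in the grip, but a radial force of about 45 N built up, so the assumed arc is slightly off. I'll ease the grip and follow the arc with a force correction on its centre.

```bash
cat > swing.py <<'E'
from h import *
def rad(q): r=grip(q)-vw([0,70,60]); return r/np.linalg.norm(r)
def go(q,e,vel=150,k=0.02,n=0,lim=70):
    arm.move_straight(grip(q)+TC+e,vel=vel)
    for i in range(n+1):
        f=np.array(arm.sense()["contact_force"]); fr=f@rad(q); e=e+rad(q)*np.clip(fr*k,-1,1)
        if np.linalg.norm(f)>lim: raise SystemExit("force %s q %.2f e %s"%(f,q,e))
        if i<n and abs(fr)>8: arm.move_straight(grip(q)+TC+e,vel=20)
        else: break
    return e,f,fr
E
python3 - <<'E'
from swing import *
s=st(); q=1.89-.0+0.0; 
t=np.array(s["tcp_pos"]); c=vw([0,70,60])+TC; a=np.arctan2((t-c)[2],-(t-c)[1]); q=a-np.arctan2(58,228); print("q now",q,"r",np.hypot(*(t-c)[1:]))
arm.gripper_to(5,35)
e=np.zeros(3); e,f,fr=go(q,e,30,n=5); print(e.round(2),f.round(1),round(fr,1)); q0=q
for q in np.linspace(q0,q0-.6,7)[1:]:
    e,f,fr=go(q,e,150,n=1); print(round(q,2),e.round(2),f.round(1),round(fr,1),round(arm.sense()["clock"],1))
np.save("e.npy",np.r_[q,e]); st()
E
```

```text
19.07 [475.8 182.1 256.9] F [-10.2  24.   35.9] w 13.6
q now 1.8924919412190586 r 239.9738069701052
[0.03 1.84 2.87] [-3.1 11.4 12.4] 16.6
1.79 [0.04 2.19 3.54] [-0.9  9.8 14.3] 17.2 21.4
1.69 [0.04 2.34 3.95] [3.6 4.  9. ] 9.8 21.9
1.59 [0.04 2.47 4.4 ] [-9.2  1.3 10.8] 10.7 22.5
1.49 [0.04 2.57 5.  ] [-8.7  2.6 13.2] 13.4 23.0
1.39 [0.05 2.62 5.75] [-9.5  0.5 17.4] 17.4 23.6
1.29 [0.05 2.61 6.41] [-14.8   0.5  15.2] 15.2 24.1
 24.14 [472.1  48.6 297. ] F [-14.8   0.5  15.2] w 13.8
```

```bash
python3 - <<'E'
from swing import *
q0,*e=np.load("e.npy"); e=np.array(e)
for q in np.linspace(q0,.4,9)[1:]:
    e,f,fr=go(q,e,150,k=.04,n=0); e[0]+=np.clip(.04*f[0],-.7,.7); print(round(q,2),e.round(2),f.round(1),round(fr,1),round(arm.sense()["clock"],1))
    np.save("e.npy",np.r_[q,e])
s=st(); cw=cam("wrist"); im=eyes.grab_frame("wrist"); save("w8.png",im)
E
```

```text
1.18 [-0.23  2.54  6.86] [-6.8 -2.5 11. ] 11.2 24.5
1.07 [-0.03  2.57  6.76] [ 4.8 -0.8 -2.7] -2.5 24.8
0.96 [0.31 2.68 6.46] [ 8.5  0.9 -8.1] -7.9 25.1
0.85 [0.46 2.64 6.55] [ 3.7 -1.9  1.7] 2.4 25.4
0.73 [0.09 2.4  6.9 ] [-9.  -8.5  7.1] 10.7 25.8
0.62 [-0.08  2.31  7.02] [-4.3 -3.7  1.5] 3.6 26.1
0.51 [-0.14  2.27  7.05] [-1.5 -2.1 -0.3] 1.3 26.4
0.4 [-0.21  2.02  7.24] [-1.7 -6.6  4. ] 7.7 26.7
 26.74 [ 470.1 -133.3  204.6] F [-1.7 -6.6  4. ] w 13.7
```

View pics/w8.png

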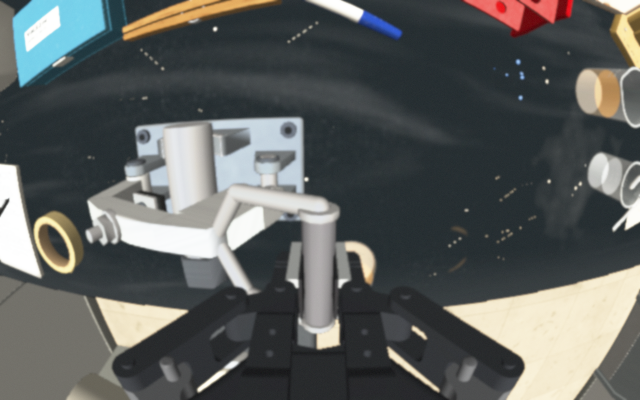

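The yoke is nearly closed and the vessel is undisturbed. Now I'll push down in small steps while watching Fz.

```bash
python3 - <<'E'
from swing import *
q,*e=np.load("e.npy"); e=np.array(e)
arm.gripper_to(5,70)
for q in list(np.arange(.34,.19,-.05))+list(np.arange(.17,-.12,-.02)):
    arm.move_straight(grip(q)+TC+e,vel=60); s=arm.sense(); f=np.array(s["contact_force"])
    print(round(q,2),np.round(s["tcp_pos"],1),f.round(1),round(s["clock"],1))
    if abs(f[1])>10: e[1]+=np.sign(f[1])*.4
    if f[2]>38: print("stop"); break
np.save("e.npy",np.r_[q,e])
save("w9.png",eyes.grab_frame("wrist"))
E
```

```text
0.34 [ 470.4 -141.2  193.3] [ 4.7 -4.2  0.3] 27.4
0.29 [ 470.3 -147.9  182.9] [ 6.7 -4.8  2.4] 27.7
0.24 [ 469.5 -153.8  172.2] [ 1.1 -6.2  1.7] 28.1
0.19 [ 470.1 -159.   161.7] [ 9.7 -4.  -1.3] 28.4
0.17 [ 470.1 -161.   157.6] [ 8.7 -4.2  2.4] 28.7
0.15 [ 470.1 -162.8  153.4] [ 8.1 -4.   1.7] 28.9
0.13 [ 470.1 -164.6  149.2] [ 8.6 -4.1  3.5] 29.2
0.11 [ 469.5 -166.4  144.5] [ 0.8 -6.5  1.2] 29.4
0.09 [ 469.5 -168.1  140. ] [ 0.3 -6.   1.6] 29.7
0.07 [ 469.5 -169.6  135.5] [-4.6 -8.2  1.7] 29.9
0.05 [ 469.5 -171.1  131.2] [ 9.5 -7.7  1.1] 30.2
0.03 [ 469.5 -172.5  126.8] [13.4 -7.6  3.8] 30.4
0.01 [ 469.5 -173.7  122.2] [-8.4 -7.6  4.7] 30.7
-0.01 [ 469.5 -174.9  117.7] [14.1 -6.5  4. ] 30.9
-0.03 [ 469.7 -175.9  114.1] [ 1.8 -5.  16.6] 31.2
-0.05 [ 470.4 -176.2  110.7] [-1.3  7.5 32.6] 31.4
-0.07 [ 471.6 -176.5  107.1] [ 5.4 18.2 44.4] 31.7
stop
```

View pics/w9.png

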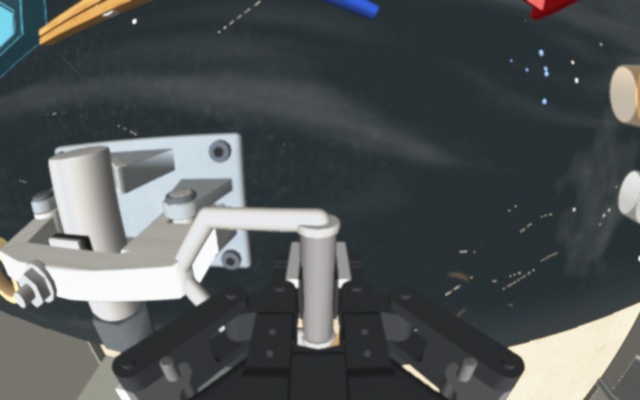

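```bash
python3 - <<'E'
from swing import *
cw=cam("wrist"); s=st()
p=np.array(s["tcp_pos"])
for dz in (-10,0,5,10,20,30,40,50):
    b=p+[0,0,dz]; ends=[b+(vw([k,0,0])-V) for k in(38,-38,30)]; print("bar z",b[2].round(0),"rows",proj(cw,ends,True).round(0).tolist())
for q in(-.02,0,.04,.1,.2): print(q,grip(q).round(1),proj(cw,[grip(q)+(vw([k,0,0])-V) for k in (38,30,-30)],True).round(0).tolist())
c=cam("scene"); im=eyes.grab_frame("scene"); u,v=proj(c,vw([0,-60,80]))[0].astype(int); print(u,v)
save("s9.png",np.hstack([cv2.resize(im[v-40:v+40,u-50:u+50],(500,400),interpolation=cv2.INTER_CUBIC)]))
E
```

```text
31.74 [ 471.6 -176.4  107.1] F [ 6.  18.1 44. ] w 13.4
bar z 97.0 rows [[318.0, 188.0], [318.0, 313.0], [318.0, 203.0]]
bar z 107.0 rows [[318.0, 194.0], [318.0, 324.0], [318.0, 211.0]]
bar z 112.0 rows [[318.0, 198.0], [318.0, 330.0], [318.0, 215.0]]
bar z 117.0 rows [[318.0, 202.0], [318.0, 337.0], [318.0, 220.0]]
bar z 127.0 rows [[318.0, 211.0], [318.0, 350.0], [318.0, 230.0]]
bar z 137.0 rows [[318.0, 221.0], [318.0, 365.0], [318.0, 241.0]]
bar z 147.0 rows [[318.0, 234.0], [318.0, 381.0], [318.0, 255.0]]
bar z 157.0 rows [[318.0, 248.0], [318.0, 398.0], [318.0, 271.0]]
-0.02 [ 469.2 -176.6  113.4] [[319.0, 204.0], [319.0, 222.0], [319.0, 325.0]]
0 [ 469.2 -175.5  118. ] [[316.0, 208.0], [316.0, 226.0], [317.0, 330.0]]
0.04 [ 469.3 -173.   127.1] [[310.0, 217.0], [310.0, 235.0], [311.0, 343.0]]
0.1 [ 469.4 -168.5  140.5] [[296.0, 231.0], [296.0, 252.0], [301.0, 362.0]]
0.2 [ 469.5 -159.4  162.1] [[259.0, 263.0], [261.0, 286.0], [277.0, 399.0]]
333 198
```

The viewer limit is reached. The bar's pixels put it at z ≈ 120, about q = 0, under 44 N, so the hook is bottomed. I'll check the latch by lifting gently: it should resist near q = 0.04.

```bash
python3 - <<'E'
from swing import *
p=np.array(arm.sense()["tcp_pos"]); 
for i in range(1,16):
    arm.move_straight(p+[0,0.4*min(i*2,10)/2,2*i],vel=25); s=arm.sense(); f=np.array(s["contact_force"])
    print(2*i,np.round(s["tcp_pos"],1),f.round(1),round(s["clock"],1))
    if f[2]<-22: print("RESISTS"); break
c=cam("scene"); im=eyes.grab_frame("scene"); np.save("s9.npy",im)
im=eyes.grab_frame("wrist"); np.save("w10.npy",im); cw=cam("wrist")
g=cv2.cvtColor(im,cv2.COLOR_RGB2GRAY); print(g[190:260:3,318].tolist()); 
print([ (z,proj(cw,[vw([38,0,0])-V+[p[0],s["tcp_pos"][1],z]],True).round(0).tolist()) for z in (118,127,137,147)])
E
```

```text
2 [ 471.7 -175.9  108.7] [3.8 2.  3.3] 32.2
4 [ 471.7 -175.4  110.7] [5.3 4.5 1.3] 32.4
6 [ 471.7 -174.9  112.6] [5.  5.3 0.9] 32.7
8 [ 471.7 -174.4  114.5] [ 4.8  6.3 -0.6] 32.9
10 [ 471.7 -173.9  116.5] [ 6.4  7.5 -1.5] 33.2
12 [ 471.7 -173.4  118.2] [ 7.6 11.  -3. ] 33.4
14 [ 471.6 -173.1  119.6] [ 11.9  12.9 -11.9] 33.7
16 [ 471.5 -172.7  120.7] [ 15.8  13.6 -23.4] 33.9
RESISTS
[47, 46, 47, 49, 50, 52, 101, 190, 226, 232, 232, 231, 160, 191, 234, 233, 203, 179, 178, 177, 177, 178, 178, 179]
[(118, [[318.0, 192.0]]), (127, [[318.0, 199.0]]), (137, [[318.0, 208.0]]), (147, [[318.0, 218.0]])]
```

It moves freely for about 10 mm and then resists with a rising force, so the latch is shut at about q = 0.04. I'll release, retreat and check numerically.

```bash
python3 - <<'E'
from swing import *
p=np.array(arm.sense()["tcp_pos"])
arm.move_straight(p+[0,0,-4],vel=30); st("relax")
arm.gripper_to(45); st("open")
p=np.array(arm.sense()["tcp_pos"])
arm.move_straight([p[0],p[1],p[2]+130],vel=120); st("up")
arm.reach([500,-17.5,300],[180,0,YAW]); arm.hold(.3)
cw=cam("wrist"); im=eyes.grab_frame("wrist"); np.save("w11.npy",im); st()
for q in(0,.04,.2): print(q,[proj(cw,[grip(q)+(vw([k,0,0])-V)],True)[0].round(0).tolist() for k in(30,0,-30)])
g=cv2.cvtColor(im,cv2.COLOR_RGB2GRAY); r=int(proj(cw,[grip(.04)],True)[0,1]); print("row",r,"cols 395..",g[r,395:470].tolist())
# vessel end / seam along its axis
a=proj(cw,[vw([58,0,75])],True)[0]; print("vessel end exp",a.round(0), g[int(a[1])-20:int(a[1])+12,int(a[0])].tolist()); b=proj(cw,[vw([-63,0,98])],True)[0]; print("seam exp",b.round(0), g[int(b[1])-12:int(b[1])+14,int(b[0])].tolist())
# bystander change in top view
t=eyes.grab_frame("top"); o=np.load("top0.npy"); d=(cv2.absdiff(t,o).max(2)>40).astype(np.uint8)
n,l,stt,_=cv2.connectedComponentsWithStats(d); print([x.tolist() for x in stt[1:] if x[4]>12])
E
```

```text
relax 34.4 [ 471.7 -173.8  116.4] F [ 4.8 -6.1  0.6] w 14.1
open 34.81 [ 471.3 -172.7  116.5] F [-0.2 -0.3 -0.2] w 44.8
up 36.04 [ 471.1 -172.6  245.7] F [0.3 0.4 0.3] w 45.1
 37.1 [500.  -18.1 299.8] F [0.2 0.9 0.4] w 45.4
0 [[460.0, 172.0], [456.0, 197.0], [453.0, 221.0]]
0.04 [[461.0, 174.0], [458.0, 200.0], [454.0, 224.0]]
0.2 [[464.0, 183.0], [460.0, 212.0], [455.0, 239.0]]
row 199 cols 395.. [239, 239, 238, 232, 220, 190, 159, 105, 57, 40, 41, 41, 41, 41, 40, 37, 38, 38, 39, 37, 38, 36, 38, 40, 38, 40, 38, 40, 38, 39, 39, 37, 37, 38, 38, 36, 37, 38, 38, 37, 38, 37, 39, 38, 40, 38, 39, 38, 37, 38, 38, 39, 39, 41, 37, 42, 48, 61, 81, 96, 111, 123, 132, 139, 146, 150, 152, 150, 143, 129, 100, 66, 45, 38, 36]
vessel end exp [318. 137.] [39, 41, 38, 39, 39, 41, 39, 39, 43, 43, 45, 43, 46, 62, 101, 141, 155, 144, 124, 117, 121, 133, 157, 184, 197, 201, 201, 203, 202, 200, 201, 201]
seam exp [318. 241.] [206, 207, 206, 207, 206, 207, 209, 208, 206, 203, 188, 154, 118, 101, 103, 107, 107, 109, 108, 108, 107, 110, 109, 109, 107, 107]
[[203, 120, 178, 280, 18095], [242, 182, 24, 26, 222], [400, 184, 24, 47, 535], [13, 272, 186, 128, 9348], [293, 305, 11, 10, 15], [119, 388, 9, 5, 18], [223, 392, 5, 8, 17]]
```

```bash
python3 - <<'E'
from swing import *
arm.reach([300,-17,330],[180,0,YAW])
arm.move_joints([66.062,8.623,82.357,0,89.026,-7.678]); arm.hold(.3)
t=eyes.grab_frame("top"); o=np.load("top0.npy"); d=(cv2.absdiff(t,o).max(2)>35).astype(np.uint8)
n,l,s,_=cv2.connectedComponentsWithStats(d); print([x.tolist() for x in s[1:] if x[4]>6])
c=cam("top")
for q in(0,.04,.2): print(q,proj(c,[grip(q)],False).round(1))
g=cv2.cvtColor(np.load("w11.npy"),cv2.COLOR_RGB2GRAY); print("bar col",[int(g[r,448:470].max()) for r in range(150,250,3)])
st()
E
```

```text
[[242, 182, 24, 26, 251], [309, 183, 72, 49, 926], [399, 184, 25, 47, 558], [267, 191, 22, 14, 166], [292, 198, 16, 8, 102], [121, 291, 14, 6, 33], [136, 296, 10, 4, 26], [144, 299, 7, 9, 44]]
0 [[378.2 201. ]]
0.04 [[377.8 200.6]]
0.2 [[375.1 198.9]]
bar col [45, 42, 42, 43, 44, 48, 166, 207, 195, 200, 155, 151, 152, 152, 151, 153, 151, 152, 151, 152, 151, 151, 151, 151, 150, 152, 165, 196, 112, 41, 41, 42, 44, 44]
 40.45 [161.3 551.8 245.4] F [0.7 0.3 0.1] w 45.1
```

```bash
python3 -c "
from station import arm; arm.close_job()"
```

```text
the job is handed in; nothing more can be done
```

The vessel lies in both vees with its cap overhanging the front, and the yoke is closed with the latch shut behind the pin. I handed the job in at about 40.5 s, with the arm back at its start pose and touching nothing.

**What my last checks showed:**
- **Vessel:** the joint between barrel and cap appears where expected, putting the vessel about 1 mm forward of the vee point. It was still there after the yoke closed.
- **Latch:** I did not see it directly, because the picture limit was reached. I pushed down to about 44 N, then lifted: the bar moved freely for about 10 mm and then resisted with 23 N. After release, the bar's image position matched a yoke angle of about 0.04.
- **Bystanders:** comparing top views from before and after, only the vessel, the yoke and the vise area changed on the bench.

**What did not go to plan:**
- **Swing:** my first arc was slightly off, and a radial force of about 45 N built up through the gripped handle bar. I stopped there and finished the swing with force correction. The arc's centre ended about 7 mm higher than assumed, probably because I gripped the bar off centre.
- **Snap:** I did not see the expected 8–15 N snap in the coarse force readings, only the rise at the bottom. The lift test is the evidence that the latch closed.

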